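# Stop the stirrer and cap the media bottle vented

### The arm

A 7-joint arm with a two-finger parallel gripper is mounted at the origin on a cart in front of the work surface, level with it; the furniture and walls round the work are solid. World frame = base frame: x ahead of the robot, y to its left, z up, the work surface at z = 0. Lengths are in m, angles in rad, forces in N, time in s.
With the tool pointing down it reaches from about 0.425 to 0.925 m from the base axis. Payload 6.8 kg.
Tool frame: the origin (TCP) lies between the finger pads, 19 mm behind the fingertips; this is the grasp point; z points along the fingers, y is the line along which they close (so a half turn about z gives the same grasp; the last joint's range is limited). The gripper opens to 85 mm and grips with 20 to 120 N. Pads are 22 mm wide; open, the fingers measure 114 mm over their backs; the gripper's body (76 mm by 85 mm) begins 54 mm behind the grasp point. The pads swing forward as they close: fully open they stand 13 mm farther back than shut.
Start: joints at [1.147, 0.477, 0.022, 1.555, -0.011, 1.109, -0.083], TCP at [0.21, -0.642, 0.25] pointing down, gripper open.
Joint ranges: [-2.96, 2.96], [-0.34, 2.1], [-1.41, 1.46], [0.24, 2.44], [-1.37, 4.51], [0.17, 1.92], [-2.96, 2.96]. Speed limits (rad/s): [2.39, 2.39, 3.14, 3.14, 3.14, 3.14, 3.14].

### API

Orientations are given as a rotation vector (axis times angle).
In Python, from bench import status, imaging, workorder gives the robot as it stands.
- The arm moves only by the tool send_rows, never from a script. Its argument "steps" is a list of rows, each an object of numbers: "dx", "dy", "dz": the shift along the tool's x, y, z in cm; "yaw": the turn about the tool's z in degrees; "gripper": the opening, from 0 (shut) to 1 (fully open). A call has 1 to 5 rows; each row is the pose to reach, as a shift and turn from the pose commanded when the call began, along the tool's axes at that moment; what a row does not reach only later rows make up. A row lasts 1/8 s, in which the tool goes at most 62.5 mm and 10.7 degrees, less where a joint would pass 70% of its speed; a pose out of reach is approached as far as the arm can. A call with a gripper value outside its range is refused whole. The fingers move at their own pace and stop on an object; "force" is the grip in N (left out, the last holds). Time passes only in rows, so rows that repeat a pose let the fingers close. It gives the time, the measured TCP pose, the force, the opening and the grip force at its end, in the units of the state.
- status.get_obs(): the state, without advancing time (a new reading comes with each control period).
- imaging.grab_frame(name): name is "side" or "top"; returns a dict with "color" (400x640x3 uint8, red, green, blue), "depth" (400x640 float32, m along the optical axis (not along the pixel's ray), 0 where there is no reading), "K" (3x3 intrinsics, pixels), "R" (3x3) and "t" (3): a world point X has camera coordinates R X + t. Camera axes: x right, y down, z forward; pixel columns grow to the right and rows downward; lengths in m; the calibration is good to about 2 mm. A picture is of the moment at which its call begins.
- workorder.hand_in(): hands the job in; it is judged then, once.
The state is a dict: "clock": time; "joints": joint angles; "qvel": joint speeds; "tau": joint torques, N m; "tcp_pos": TCP position; "orientation": TCP orientation; "contact_force": force on the tool from outside, world axes, zero at the start; "moment": the same for the moment, N m; "grip_width": finger opening in m; "gripper_force": force on a finger pad.
Only numpy, scipy, OpenCV 4.12 (cv2) and the standard library are available. Lean on these libraries where they do the work, as an engineer would, in place of code of your own. Each camera call takes 0.05 s, during which the arm holds its last target. There are 200 camera calls.

### The job

The stirring is finished: turn the stirrer's speed knob back to its zero stop. Then screw the bottle's loose cap down until it bottoms out, and back it off a quarter turn so that the bottle can vent in the autoclave. Finish while still holding the cap in the gripper at that setting, and leave everything else on the worktop where it is.

Things in the scene. Friction and masses are not known exactly. Their poses are not given: they have to be found in the camera images.
- stirrer: Low white housing, 135 (x) x 290 (y) x 44 mm, fixed. Origin: centre of underside; z up. At y = +85 mm a glass bottle, 60 mm wide, stands on a steel plate, held fast between four posts (tops 90 mm above the worktop, outer sides 43 mm from the bottle's axis). At y = -85 mm the speed knob on a grey panel with ticks; the long tick on its +x side is zero.
- speed_knob (a joint): Angle of the speed knob, rad. 0 = zero stop (rigid end of travel); grows clockwise seen from above, so it is turned counter-clockwise to reach zero. Stiff to about 0.03 N m; stays where left.
- knob_grip (a point): On the axis of the black speed knob at the height to grip, 62 mm above the worktop; turns with it. The knob is a 44 mm disc with an upright grip bar, 42 mm long along this x axis and 12 mm wide. The bar's top is 10 mm above this point, the disc's top 12 mm below. A white line on the bar marks its +x end, the pointer, which meets the long tick at zero.
- cap_turn (a joint): Angle of the screw cap on its thread, rad. 0 = bottomed out on the bottle's collar (rigid stop); grows as it is unscrewed, counter-clockwise from above; 1.571 = backed off a quarter turn. It starts loose, 1.1 to 2.8 rad above the bottom. Thread friction 0.06 N m; stays where left.
- cap: Round white ribbed screw cap of the bottle, 49 mm diameter, 26 mm tall, captive on its thread (4 mm a turn; clockwise from above screws it down). Origin: centre of its lower rim, 132 mm above the worktop when bottomed out; z up along its axis; the grey raised rib on its top points along its x axis.
- cap_grip (a point): Point on the cap's axis at the height to grip, 15 mm above its lower rim and 11 mm below its top. Fingers gripping the sides here meet nothing else. Turns with the cap.
- titration_stand: Fixed obstacle: tall titration stand (over 0.5 m) at the left, about 0.67 m from the robot's axis at x 0.43, y 0.51; its base and clamp arms reach about 0.15 m around. The arm starts to the left of it and must draw back or rise before swinging to the stirrer.
- beaker_100: Bystander: small glass beaker 50 mm wide, 66 mm tall, standing behind the stirrer. Origin: centre of its underside.
- dropper_0: Bystander: brown dropper bottle 37 mm wide, 108 mm tall, standing behind the stirrer. Origin: centre of its underside.
- ph_booklet: Bystander: small flat booklet 30 x 50 x 8 mm, lying in front of the stirrer. Origin: centre of its underside.
- stopper_2: Bystander: cork 33 mm wide, 28 mm tall, standing in front of the stirrer. Origin: centre of its underside.
- marker_pen: Bystander: pen 135 mm long, lying at the left. Origin: centre of its underside.
- tweezers: Bystander: steel tweezers 129 mm long, lying at the left front. Origin: centre of its underside.

How it is judged:
By the outcome, as a careful person would: the job done as asked, in the order asked, and still so for the second after the job is handed in, while the arm keeps its last pose, push and grip.
It also fails if it takes over 58 s, if anything falls off the work surface, if the arm or the gripper's body presses on something with over 40 N, if the wrist force passes 120 N, or if a joint passes its speed limit or range.

## Working session

There is one attempt and no reset: what is moved stays moved. The work goes in short steps, Python scripts to look and compute and a tool call to move; the robot and the scene stay as the last step left them, time stands still between calls to the robot, and variables do not carry over. Pictures are saved under pics/ and viewed, at most 10 in all, crops included, and the job is handed in when it is done.

Besides the shell and the picture viewer there is one more tool, called by a JSON object that holds its "api" and its "payload", one argument or row to a line. send_rows: Moves the arm, as the interface text tells. Its arguments: {"type":"object","properties":{"steps":{"type":"array"},"force":{"type":"number"}},"required":["steps"]}

```bash
ls; mkdir -p pics
python3 - <<'E'
from bench import status, imaging
import cv2,numpy as np
o=status.get_obs();print({k:np.round(v,3) for k,v in o.items()})
for n in("side","top"):
    f=imaging.grab_frame(n);np.savez(f"pics/{n}0.npz",**f)
    cv2.imwrite(f"pics/{n}0.png",f["color"][:,:,::-1])
    print(n,np.round(f["K"],1).tolist(),np.round(-f["R"].T@f["t"],3),np.round(f["R"],2).tolist())
E
```

```text
pics
{'clock': np.float64(0.0), 'joints': array([ 1.147,  0.478,  0.022,  1.556, -0.011,  1.109, -0.083]), 'qvel': array([-0.001,  0.   , -0.001,  0.   ,  0.   , -0.001,  0.   ]), 'tau': array([ 0.0000e+00, -5.9646e+01,  1.6080e+00, -2.8120e+01,  1.2000e-02,
        9.0000e-03, -0.0000e+00]), 'tcp_pos': array([ 0.209, -0.641,  0.249]), 'orientation': array([-3.101e+00, -4.940e-01,  1.000e-03]), 'contact_force': array([-0.683,  0.02 ,  0.59 ]), 'moment': array([ 0.007, -0.015,  0.004]), 'gripper_force': np.float64(0.0), 'grip_width': np.float64(0.085)}
side [[368.1, 0.0, 312.6], [0.0, 368.1, 191.0], [0.0, 0.0, 1.0]] [ 0.333 -0.606  0.54 ] [[0.97, -0.23, -0.01], [-0.12, -0.46, -0.88], [0.19, 0.86, -0.47]]
top [[360.9, 0.0, 315.3], [0.0, 360.9, 194.3], [0.0, 0.0, 1.0]] [0.373 0.161 0.97 ] [[-0.02, -1.0, -0.0], [-0.99, 0.02, -0.13], [0.13, -0.0, -0.99]]
```

View pics/top0.png

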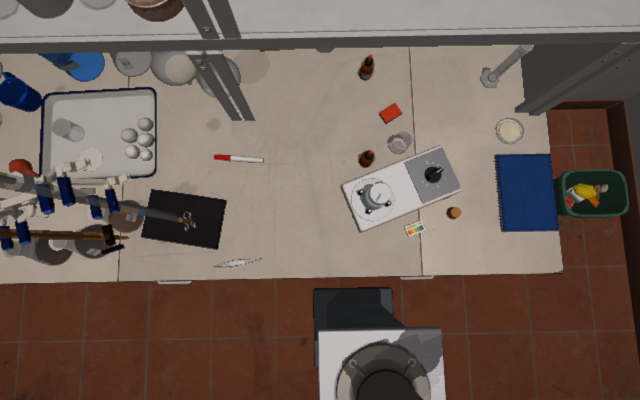

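View pics/side0.png

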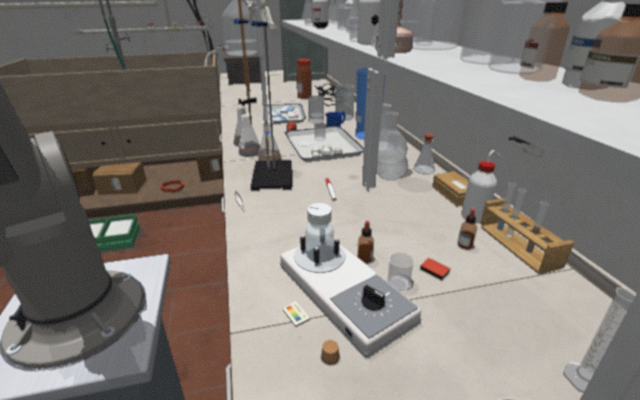

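The top view shows the stirrer at (400,190), with the cap at about (375,195), the knob at (433,175), the booklet at (415,229) and the cork at (454,213). The black stand base is at (185,218). The arm is out of view on the right, and the space between it and the stirrer is clear. The side view shows the cap at (319,212) and the knob at (374,297).

```bash
cat > h.py <<'E'
import numpy as np,cv2
def cloud(f):
    v,u=np.mgrid[:400,:640];d=f["depth"];K=f["K"]
    c=np.stack([(u-K[0,2])/K[0,0]*d,(v-K[1,2])/K[1,1]*d,d],-1)
    return (c-f["t"])@f["R"]
def ortho(f,x0,x1,y0,y1,z,s=2500):
    """rectified colour view of plane z; image right=-y, down=-x"""
    n,m=int((x1-x0)*s),int((y1-y0)*s)
    i,j=np.mgrid[:n,:m];X=np.stack([x1-i/s,y1-j/s,np.full(i.shape,z)],-1)
    c=X@f["R"].T+f["t"];p=c@f["K"].T
    p=(p[...,:2]/p[...,2:]).astype(np.float32)
    return cv2.remap(f["color"],p,None,cv2.INTER_CUBIC)[:,:,::-1]
E
python3 - <<'E'
from h import *
F={n:dict(np.load(f"pics/{n}0.npz")) for n in("side","top")}
for n in F:
    P=cloud(F[n]);ok=F[n]["depth"]>0
    box=ok&(abs(P[...,0]-.42)<.2)&(abs(P[...,1]+.05)<.2)
    m=box&(abs(P[...,2]-.044)<.004)
    r=cv2.minAreaRect(P[m][:,:2].astype(np.float32));print(n,"housing",m.sum(),r,np.median(P[m][:,2]))
    c=np.array(r[0])
    q=P[box&(P[...,2]>.144)&(P[...,2]<.18)];
    k=P[box&(P[...,2]>.063)&(P[...,2]<.08)&(P[...,1]<-.07)]
    if len(q):print("cap",len(q),np.median(q,0),cv2.minEnclosingCircle(q[:,:2].astype(np.float32)),q[:,2].max(), np.percentile(q[:,2],[50,80,90]))
    if len(k):print("knob",len(k),k.mean(0),cv2.minAreaRect(k[:,:2].astype(np.float32)))
f=F["top"]
a=ortho(f,.36,.48,-.22,-.10,.072,3300)
b=ortho(f,.33,.45,-.06,.06,.160,3300)
cv2.imwrite("pics/rect.png",np.hstack([a,b]))
print("worktop",np.median(cloud(f)[240:260,300:400,2]))
E
```

```text
side housing 3381 ((0.5400962829589844, -0.05922512710094452), (0.1777307540178299, 0.27816101908683777), 21.0306339263916) 0.04249457784352389
cap 369 [0.48265219 0.00196098 0.15727243] ((0.48469892144203186, 0.011309257708489895), 0.02488810382783413) 0.1603937685564857 [0.15727243 0.1582376  0.15854904]
knob 187 [ 0.54908339 -0.14500345  0.06842883] ((0.5813248753547668, -0.11992841213941574), (0.10460929572582245, 0.04179162532091141), 36.98676681518555)
top housing 3253 ((0.5351656675338745, -0.05805113911628723), (0.1798258274793625, 0.2854991555213928), 21.227916717529297) 0.043162470469261444
cap 378 [0.4819469  0.01347061 0.15911182] ((0.4825344681739807, 0.012001206167042255), 0.02488762140274048) 0.16352636562558204 [0.15911182 0.1604236  0.16114895]
knob 94 [ 0.55068531 -0.13803004  0.07067136] ((0.5795912742614746, -0.11973875761032104), (0.1033768430352211, 0.043507274240255356), 36.81926727294922)
worktop 0.0014026611447188115
```

Run:
```python
from h import *
f=dict(np.load("pics/top0.npz"));g=dict(np.load("pics/side0.npz"))
for F in(f,g):
    P=cloud(F);ok=F["depth"]>0
    k=ok&(P[...,2]>.06)&(P[...,2]<.08)&(np.hypot(P[...,0]-.549,P[...,1]+.145)<.035)
    print("knob",k.sum(),P[k].mean(0),cv2.minAreaRect(P[k][:,:2].astype(np.float32)))
    m=ok&(abs(P[...,2]-.044)<.004)&(np.hypot(P[...,0]-.516,P[...,1]+.066)<.17)
    mm=cv2.morphologyEx(m.astype(np.uint8),cv2.MORPH_OPEN,np.ones((5,5)))>0
    print(cv2.minAreaRect(P[mm][:,:2].astype(np.float32)))
    q=P[ok&(P[...,2]>.15)&(np.hypot(P[...,0]-.483,P[...,1]-.012)<.05)]
    print("cap",cv2.minEnclosingCircle(q[:,:2].astype(np.float32)),len(q),np.median(q[:,2]))
s=3300
I=[cv2.copyMakeBorder(x,2,2,2,2,0) for x in(ortho(f,.49,.61,-.205,-.085,.072,s),ortho(f,.423,.543,-.048,.072,.161,s))]
J=[cv2.copyMakeBorder(x,2,2,2,2,0) for x in(ortho(g,.49,.61,-.205,-.085,.072,s),ortho(g,.423,.543,-.048,.072,.161,s))]
im=np.vstack([np.hstack(I),np.hstack(J)]);print(im.shape)
cv2.imwrite("pics/rect2.png",cv2.resize(im,None,fx=.745,fy=.745,interpolation=cv2.INTER_AREA))
```

```text
knob 86 [ 0.54228503 -0.14507112  0.07097293] ((0.5433279275894165, -0.1467941850423813), (0.011733953841030598, 0.04368419945240021), 34.625)
((0.5141447186470032, -0.0673077404499054), (0.11920073628425598, 0.2818259596824646), 20.528806686401367)
cap ((0.48260074853897095, 0.01196473091840744), 0.024817252531647682) 364 0.1592096519312044
knob 201 [ 0.54451273 -0.14986481  0.06779374] ((0.5452460050582886, -0.1473323404788971), (0.013085375539958477, 0.042246874421834946), 33.20927429199219)
((0.518811047077179, -0.07526002824306488), (0.11903171986341476, 0.26365938782691956), 20.730060577392578)
cap ((0.48469603061676025, 0.01130509003996849), 0.024890514090657234) 306 0.15762194682666567
(800, 799, 3)
```

View pics/rect2.png

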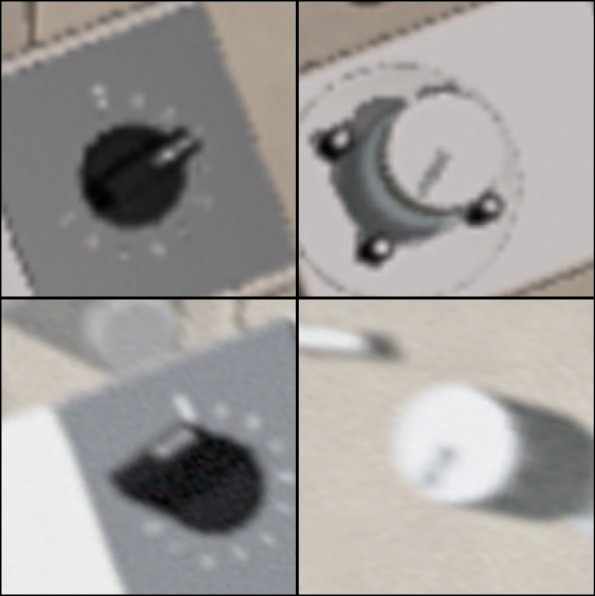

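Knob axis is (0.544, -0.147) and cap axis (0.4836, 0.0117). They are 170 mm apart, as given, so the stirrer yaw is 20.8°. The pointer is at -56°, so the knob needs about 77° counter-clockwise. The cap rib is seen at about 146°.

```bash
cat > go.py <<'E'
import sys,numpy as np
from scipy.spatial.transform import Rotation as R
from bench import status
def state():
    o=status.get_obs();M=R.from_rotvec(o["orientation"]).as_matrix()
    return o,M,np.degrees(np.arctan2(M[1,0],M[0,0]))
def show(t=None):
    o,M,phi=state()
    print("t",round(float(o["clock"]),2),"tcp",np.round(o["tcp_pos"],4),"phi",round(phi,1),"zdown",np.round(M[:,2],3),"q",np.round(o["joints"],2),"F",np.round(o["contact_force"],1),"M",np.round(o["moment"],2),"w",round(float(o["grip_width"]),4),"gf",np.round(o["gripper_force"],1))
    if t:
        d=M.T@(np.array(t[:3])-o["tcp_pos"])*100
        print("d cm",np.round(d,2),"yaw",round((phi-t[3]+180)%360-180,1))
if __name__=="__main__":show([float(x) for x in sys.argv[1:]])
E
python3 go.py .544 -.147 .20 124
```

```text
t 0.1 tcp [ 0.2095 -0.6411  0.2491] phi 18.1 zdown [-0.001  0.002 -1.   ] q [ 1.15  0.48  0.02  1.56 -0.01  1.11 -0.08] F [-0.1 -0.1 -1.1] M [-0.02 -0.02 -0.05] w 0.0857 gf 0.0
d cm [ 47.14 -36.57   4.97] yaw -105.9
```

{"api": "send_rows", "payload": {
  "steps": [
    {"dx": 4, "dy": -3, "yaw": -10},
    {"dx": 9, "dy": -7, "yaw": -20},
    {"dx": 14, "dy": -11, "dz": 1, "yaw": -30},
    {"dx": 19, "dy": -14.5, "dz": 1.5, "yaw": -40},
    {"dx": 24, "dy": -18.5, "dz": 2, "yaw": -50}
  ]
}}

```text
validation failed for argument at $.st...
```

```bash
python3 go.py .544 -.147 .20 124
```

```text
t 0.1 tcp [ 0.2095 -0.6411  0.2491] phi 18.1 zdown [-0.001  0.002 -1.   ] q [ 1.15  0.48  0.02  1.56 -0.01  1.11 -0.08] F [-0.1 -0.1 -1.1] M [-0.02 -0.02 -0.05] w 0.0857 gf 0.0
d cm [ 47.14 -36.57   4.97] yaw -105.9
```

{"api": "send_rows", "payload": {
  "steps": [
    {"dx": 4.0, "dy": -3.0, "dz": 0.0, "yaw": -10.0, "gripper": 1.0},
    {"dx": 9.0, "dy": -7.0, "dz": 0.5, "yaw": -20.0, "gripper": 1.0},
    {"dx": 14.0, "dy": -11.0, "dz": 1.0, "yaw": -30.0, "gripper": 1.0},
    {"dx": 19.0, "dy": -14.5, "dz": 1.5, "yaw": -40.0, "gripper": 1.0},
    {"dx": 24.0, "dy": -18.5, "dz": 2.0, "yaw": -50.0, "gripper": 1.0}
  ]
}}

```text
clock: 0.72
tcp_pos: [0.3791, -0.3926, 0.2301]
orientation: [2.598, 1.766, 0.0]
contact_force: [0.5, 0.0, -0.9]
grip_width: 0.0852
gripper_force: 0.0
```

```bash
python3 go.py .544 -.147 .20 124
```

```text
t 0.72 tcp [ 0.3791 -0.3926  0.2301] phi 68.4 zdown [ 0. -0. -1.] q [ 0.91  0.3  -0.26  1.87  0.09  0.98  0.23] F [ 0.5  0.  -0.9] M [-0.03 -0.03  0.  ] w 0.0852 gf 0.0
d cm [28.91  6.31  3.01] yaw -55.6
```

{"api": "send_rows", "payload": {
  "steps": [
    {"dx": 5.5, "dy": 1.2, "dz": 0.5, "yaw": -11.0, "gripper": 1.0},
    {"dx": 11.5, "dy": 2.5, "dz": 1.0, "yaw": -22.0, "gripper": 1.0},
    {"dx": 17.5, "dy": 3.8, "dz": 2.0, "yaw": -33.0, "gripper": 1.0},
    {"dx": 23.5, "dy": 5.1, "dz": 2.5, "yaw": -44.0, "gripper": 1.0},
    {"dx": 28.9, "dy": 6.3, "dz": 3.0, "yaw": -55.6, "gripper": 1.0}
  ]
}}

```text
clock: 1.35
tcp_pos: [0.5452, -0.1478, 0.2]
orientation: [-1.518, -2.75, -0.0]
contact_force: [0.0, -1.6, 0.5]
grip_width: 0.0854
gripper_force: 0.0
```

```bash
python3 go.py .544 -.147 .10 124
```

```text
t 1.35 tcp [ 0.5452 -0.1478  0.2   ] phi 122.2 zdown [-0.  0. -1.] q [ 0.58  0.4  -0.54  1.84  0.25  0.96  0.49] F [ 0.  -1.6  0.5] M [-0.02 -0.03 -0.03] w 0.0854 gf 0.0
d cm [ 0.13 -0.06 10.  ] yaw -1.8
```

{"api": "send_rows", "payload": {
  "steps": [
    {"dx": 0.1, "dy": 0.0, "dz": 5.0, "yaw": -1.8, "gripper": 1.0},
    {"dx": 0.1, "dy": 0.0, "dz": 10.0, "yaw": -1.8, "gripper": 1.0},
    {"dx": 0.1, "dy": 0.0, "dz": 12.0, "yaw": -1.8, "gripper": 0.6},
    {"dx": 0.1, "dy": 0.0, "dz": 12.7, "yaw": -1.8, "gripper": 0.4},
    {"dx": 0.1, "dy": 0.0, "dz": 12.7, "yaw": -1.8, "gripper": 0.4}
  ],
  "force": 30
}}

```text
clock: 1.98
tcp_pos: [0.5447, -0.1493, 0.0742]
orientation: [1.484, 2.767, 0.001]
contact_force: [0.1, -0.2, 0.9]
grip_width: 0.0344
gripper_force: 0.0
```

```bash
python3 go.py .544 -.147 .0715 124;python3 - <<'E'
from h import *
from bench import imaging
f=imaging.grab_frame("side");g=imaging.grab_frame("top")
a=cv2.resize(f["color"][220:370,280:440],None,fx=2.5,fy=2.5);b=cv2.resize(g["color"][110:260,350:510],None,fx=2.5,fy=2.5)
cv2.imwrite("pics/k1.png",np.hstack([a,b])[:,:,::-1])
E
```

```text
t 1.98 tcp [ 0.5447 -0.1493  0.0742] phi 123.6 zdown [ 0.001 -0.    -1.   ] q [ 0.52  0.57 -0.47  1.93  0.38  0.73  0.41] F [ 0.1 -0.2  0.9] M [-0.01  0.03  0.02] w 0.0344 gf 0.0
d cm [0.23 0.07 0.27] yaw -0.4
```

View pics/k1.png

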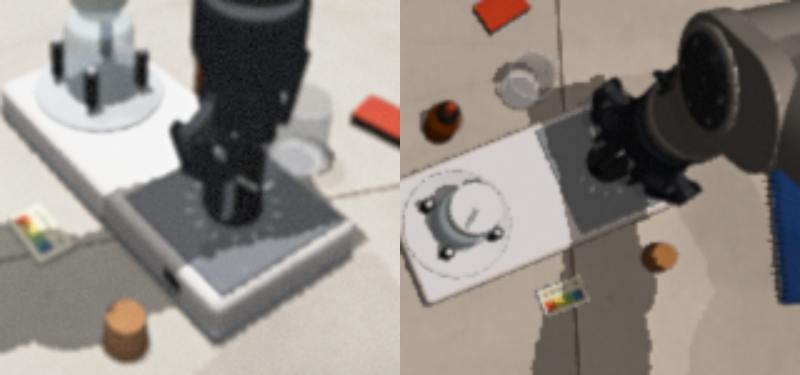

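The gripper straddles the knob bar at about (235,195) in the left crop and touches nothing else. Next I centre it and close.

{"api": "send_rows", "payload": {
  "steps": [
    {"dx": 0.2, "dy": 0.05, "dz": 0.2, "yaw": 0.0, "gripper": 0.4},
    {"dx": 0.2, "dy": 0.05, "dz": 0.2, "yaw": 0.0, "gripper": 0.1},
    {"dx": 0.2, "dy": 0.05, "dz": 0.2, "yaw": 0.0, "gripper": 0.0},
    {"dx": 0.2, "dy": 0.05, "dz": 0.2, "yaw": 0.0, "gripper": 0.0},
    {"dx": 0.2, "dy": 0.05, "dz": 0.2, "yaw": 0.0, "gripper": 0.0}
  ],
  "force": 40
}}

```text
clock: 2.7
tcp_pos: [0.5449, -0.1461, 0.0722]
orientation: [1.482, 2.767, 0.004]
contact_force: [5.0, 3.5, 1.4]
grip_width: 0.0113
gripper_force: 42.9
```

```bash
python3 go.py .544 -.147 .0715 201
```

```text
t 2.7 tcp [ 0.5449 -0.1461  0.0722] phi 123.7 zdown [ 0.003  0.001 -1.   ] q [ 0.52  0.57 -0.47  1.93  0.38  0.72  0.41] F [5.  3.5 1.4] M [ 0.67 -0.69  0.01] w 0.0113 gf 42.9
d cm [-0.02 -0.13  0.06] yaw -77.3
```

{"api": "send_rows", "payload": {
  "steps": [
    {"dx": 0.0, "dy": 0.1, "dz": 0.0, "yaw": -5.0, "gripper": 0.0},
    {"dx": 0.0, "dy": 0.1, "dz": 0.0, "yaw": -15.0, "gripper": 0.0},
    {"dx": 0.0, "dy": 0.1, "dz": 0.0, "yaw": -25.0, "gripper": 0.0},
    {"dx": 0.0, "dy": 0.1, "dz": 0.0, "yaw": -35.0, "gripper": 0.0},
    {"dx": 0.0, "dy": 0.1, "dz": 0.0, "yaw": -45.0, "gripper": 0.0}
  ]
}}

```text
clock: 3.32
tcp_pos: [0.5448, -0.1464, 0.0721]
orientation: [0.303, 3.125, -0.0]
contact_force: [1.5, 1.7, 4.0]
grip_width: 0.0109
gripper_force: 43.2
```

```bash
python3 go.py .544 -.147 .0715 201
```

```text
t 3.33 tcp [ 0.5448 -0.1464  0.0721] phi 168.9 zdown [ 0.002 -0.    -1.   ] q [ 0.66  0.62 -0.66  1.92  0.54  0.78  1.07] F [1.5 1.7 4. ] M [ 0.31 -0.28 -0.05] w 0.0109 gf 43.2
d cm [ 0.07 -0.07  0.06] yaw -32.1
```

{"api": "send_rows", "payload": {
  "steps": [
    {"dx": 0.0, "dy": 0.0, "dz": 0.0, "yaw": -8.0, "gripper": 0.0},
    {"dx": 0.0, "dy": 0.0, "dz": 0.0, "yaw": -16.0, "gripper": 0.0},
    {"dx": 0.0, "dy": 0.0, "dz": 0.0, "yaw": -22.0, "gripper": 0.0},
    {"dx": 0.0, "dy": 0.0, "dz": 0.0, "yaw": -27.0, "gripper": 0.0},
    {"dx": 0.0, "dy": 0.0, "dz": 0.0, "yaw": -30.0, "gripper": 0.0}
  ]
}}

```text
clock: 3.95
tcp_pos: [0.5449, -0.1467, 0.0721]
orientation: [-0.511, 3.098, -0.001]
contact_force: [0.9, 1.7, 5.8]
grip_width: 0.0111
gripper_force: 43.4
```

```bash
python3 go.py .544 -.147 .0715 201
```

```text
t 3.95 tcp [ 0.5449 -0.1467  0.0721] phi -161.3 zdown [ 0.002 -0.    -1.   ] q [ 0.74  0.66 -0.78  1.92  0.63  0.82  1.51] F [0.9 1.7 5.8] M [ 0.21 -0.33 -0.05] w 0.0111 gf 43.4
d cm [ 0.1  -0.    0.06] yaw -2.3
```

{"api": "send_rows", "payload": {
  "steps": [
    {"dx": 0.0, "dy": 0.0, "dz": 0.0, "yaw": -1.5, "gripper": 0.0},
    {"dx": 0.0, "dy": 0.0, "dz": 0.0, "yaw": -3.0, "gripper": 0.0},
    {"dx": 0.0, "dy": 0.0, "dz": 0.0, "yaw": -4.0, "gripper": 0.0},
    {"dx": 0.0, "dy": 0.0, "dz": 0.0, "yaw": -5.0, "gripper": 0.0},
    {"dx": 0.0, "dy": 0.0, "dz": 0.0, "yaw": -5.0, "gripper": 0.0}
  ]
}}

```text
clock: 4.58
tcp_pos: [0.5449, -0.1467, 0.0721]
orientation: [-0.639, 3.074, -0.0]
contact_force: [1.6, 1.9, 4.7]
grip_width: 0.011
gripper_force: 46.9
```

```bash
python3 go.py .544 -.147 .0715 201
```

```text
t 4.58 tcp [ 0.5449 -0.1467  0.0721] phi -156.5 zdown [ 0.002  0.    -1.   ] q [ 0.76  0.67 -0.8   1.92  0.65  0.83  1.59] F [1.6 1.9 4.7] M [ 0.35 -0.4  -0.8 ] w 0.011 gf 46.9
d cm [0.1  0.01 0.06] yaw 2.5
```

Mz reached -0.8 N m against the stop, at the expected angle of about 201°, so the knob is at zero. I release it and rise.

{"api": "send_rows", "payload": {
  "steps": [
    {"dx": 0.0, "dy": 0.0, "dz": 0.0, "yaw": 0.0, "gripper": 0.4},
    {"dx": 0.0, "dy": 0.0, "dz": 0.0, "yaw": 0.0, "gripper": 0.8},
    {"dx": 0.0, "dy": 0.0, "dz": -2.5, "yaw": 0.0, "gripper": 1.0},
    {"dx": 0.0, "dy": 0.0, "dz": -8.0, "yaw": 0.0, "gripper": 1.0},
    {"dx": 0.0, "dy": 0.0, "dz": -14.0, "yaw": 0.0, "gripper": 1.0}
  ]
}}

```text
clock: 5.2
tcp_pos: [0.543, -0.1468, 0.2119]
orientation: [0.642, -3.073, -0.002]
contact_force: [2.1, -0.8, 0.5]
grip_width: 0.0855
gripper_force: 0.0
```

```bash
python3 go.py .484 .012 .21 201
```

```text
t 5.2 tcp [ 0.543  -0.1468  0.2119] phi -156.4 zdown [-0.003  0.    -1.   ] q [ 0.87  0.5  -0.94  1.82  0.45  1.06  1.74] F [ 2.1 -0.8  0.5] M [-0.04 -0.11  0.04] w 0.0855 gf 0.0
d cm [-0.96 16.91  0.21] yaw 2.6
```

{"api": "send_rows", "payload": {
  "steps": [
    {"dx": -0.3, "dy": 5.0, "dz": 0.0, "yaw": 0.0, "gripper": 1.0},
    {"dx": -0.7, "dy": 11.0, "dz": 0.0, "yaw": 0.0, "gripper": 1.0},
    {"dx": -0.95, "dy": 16.9, "dz": 0.0, "yaw": 0.0, "gripper": 1.0},
    {"dx": -0.95, "dy": 16.9, "dz": 0.0, "yaw": 0.0, "gripper": 1.0}
  ]
}}

```text
clock: 5.7
tcp_pos: [0.483, 0.0163, 0.2116]
orientation: [0.655, -3.072, 0.001]
contact_force: [-0.3, -0.7, 0.2]
grip_width: 0.0851
gripper_force: 0.0
```

```bash
python3 go.py .484 .012 .148 201;python3 - <<'E'
from h import *
from bench import imaging
f=imaging.grab_frame("side");g=imaging.grab_frame("top")
for F in(f,):
    P=cloud(F);q=P[(F["depth"]>0)&(P[...,2]>.15)&(P[...,2]<.165)&(np.hypot(P[...,0]-.484,P[...,1]-.012)<.03)]
    print("cap",len(q),cv2.minEnclosingCircle(q[:,:2].astype(np.float32)))
a=cv2.resize(f["color"][180:340,260:420],(400,400));b=cv2.resize(g["color"][110:250,350:490],(400,400))
cv2.imwrite("pics/k2.png",np.hstack([a,b])[:,:,::-1])
E
```

```text
t 5.7 tcp [0.483  0.0163 0.2116] phi -155.9 zdown [-0.    -0.001 -1.   ] q [ 0.7   0.37 -1.03  1.99  0.39  0.98  1.47] F [-0.3 -0.7  0.2] M [-0.05 -0.03 -0.01] w 0.0851 gf 0.0
d cm [ 0.08 -0.43  6.36] yaw 3.1
cap 305 ((0.4845879077911377, 0.010724100284278393), 0.02466229908168316)
```

View pics/k2.png

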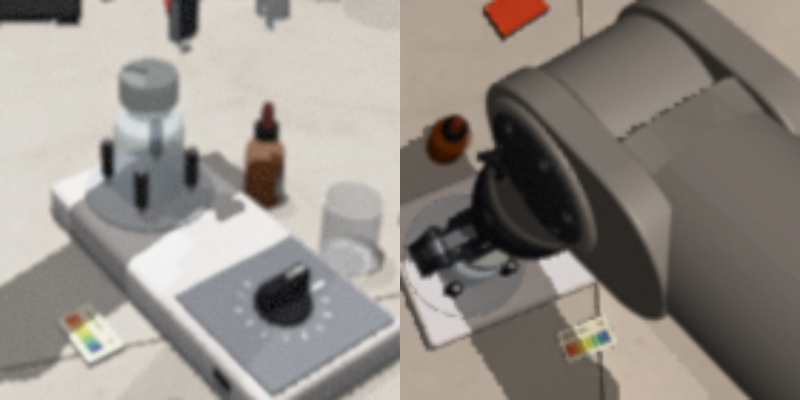

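In the left crop the pointer meets the long tick at (305,275). The cap at (148,85) has open fingers above it. Now I descend and grip.

{"api": "send_rows", "payload": {
  "steps": [
    {"dx": 0.1, "dy": -0.45, "dz": 0.0, "yaw": 0.0, "gripper": 1.0},
    {"dx": 0.1, "dy": -0.45, "dz": 3.0, "yaw": 0.0, "gripper": 1.0},
    {"dx": 0.1, "dy": -0.45, "dz": 6.3, "yaw": 0.0, "gripper": 1.0},
    {"dx": 0.1, "dy": -0.45, "dz": 6.3, "yaw": 0.0, "gripper": 0.7},
    {"dx": 0.1, "dy": -0.45, "dz": 6.3, "yaw": 0.0, "gripper": 0.65}
  ]
}}

```text
clock: 6.42
tcp_pos: [0.4861, 0.0087, 0.1491]
orientation: [-0.642, 3.075, 0.004]
contact_force: [-2.0, 1.7, -0.5]
grip_width: 0.0558
gripper_force: 0.4
```

```bash
python3 go.py .484 .0115 .148 204
```

```text
t 6.42 tcp [0.4861 0.0087 0.1491] phi -156.4 zdown [-0.     0.003 -1.   ] q [ 0.63  0.47 -0.95  2.04  0.49  0.88  1.39] F [-2.   1.7 -0.5] M [0.23 0.11 0.06] w 0.0558 gf 0.4
d cm [0.08 0.34 0.11] yaw -0.4
```

{"api": "send_rows", "payload": {
  "steps": [
    {"dx": 0.1, "dy": 0.3, "dz": 0.1, "yaw": 0.0, "gripper": 0.65},
    {"dx": 0.1, "dy": 0.3, "dz": 0.1, "yaw": 0.0, "gripper": 0.65},
    {"dx": 0.1, "dy": 0.3, "dz": 0.1, "yaw": 0.0, "gripper": 0.65}
  ]
}}

```text
clock: 6.8
tcp_pos: [0.4843, 0.0096, 0.1478]
orientation: [-0.642, 3.074, -0.001]
contact_force: [0.4, -0.2, -0.2]
grip_width: 0.0553
gripper_force: 0.0
```

```bash
python3 go.py .484 .0115 .148 204
```

```text
t 6.8 tcp [0.4843 0.0096 0.1478] phi -156.4 zdown [ 0.001 -0.    -1.   ] q [ 0.63  0.46 -0.95  2.05  0.5   0.87  1.38] F [ 0.4 -0.2 -0.2] M [-0.03 -0.03 -0.08] w 0.0553 gf 0.0
d cm [-0.05  0.18 -0.02] yaw -0.4
```

{"api": "send_rows", "payload": {
  "steps": [
    {"dx": -0.05, "dy": 0.15, "dz": 0.0, "yaw": 0.0, "gripper": 0.65},
    {"dx": -0.05, "dy": 0.15, "dz": 0.0, "yaw": 0.0, "gripper": 0.3},
    {"dx": -0.05, "dy": 0.15, "dz": 0.0, "yaw": 0.0, "gripper": 0.3},
    {"dx": -0.05, "dy": 0.15, "dz": 0.0, "yaw": 0.0, "gripper": 0.3},
    {"dx": -0.05, "dy": 0.15, "dz": 0.0, "yaw": 0.0, "gripper": 0.3}
  ],
  "force": 60
}}

```text
clock: 7.42
tcp_pos: [0.4837, 0.012, 0.1477]
orientation: [-0.643, 3.075, -0.0]
contact_force: [-2.4, 0.3, 5.3]
grip_width: 0.0466
gripper_force: 60.4
```

```bash
python3 go.py .484 .0115 .148 204
```

```text
t 7.42 tcp [0.4837 0.012  0.1477] phi -156.4 zdown [ 0. -0. -1.] q [ 0.62  0.46 -0.95  2.05  0.5   0.87  1.37] F [-2.4  0.3  5.3] M [ 0.13  0.45 -0.01] w 0.0466 gf 60.4
d cm [-0.01 -0.06 -0.03] yaw -0.4
```

{"api": "send_rows", "payload": {
  "steps": [
    {"dx": 0.0, "dy": 0.0, "dz": 0.0, "yaw": 6.0, "gripper": 0.3},
    {"dx": 0.0, "dy": 0.0, "dz": 0.01, "yaw": 16.0, "gripper": 0.3},
    {"dx": 0.0, "dy": 0.0, "dz": 0.03, "yaw": 26.0, "gripper": 0.3},
    {"dx": 0.0, "dy": 0.0, "dz": 0.04, "yaw": 36.0, "gripper": 0.3},
    {"dx": 0.0, "dy": 0.0, "dz": 0.05, "yaw": 45.0, "gripper": 0.3}
  ]
}}

```text
clock: 8.05
tcp_pos: [0.4837, 0.0127, 0.1473]
orientation: [0.589, 3.086, 0.001]
contact_force: [-1.7, 3.6, 4.6]
grip_width: 0.0465
gripper_force: 60.6
```

```bash
python3 go.py .484 .0115 .148 204
```

```text
t 8.05 tcp [0.4837 0.0127 0.1473] phi 158.4 zdown [ 0.     0.001 -1.   ] q [ 0.49  0.4  -0.77  2.06  0.38  0.82  0.69] F [-1.7  3.6  4.6] M [0.44 0.48 0.05] w 0.0465 gf 60.6
d cm [-0.07 -0.1  -0.07] yaw -45.6
```

{"api": "send_rows", "payload": {
  "steps": [
    {"dx": 0.0, "dy": 0.0, "dz": 0.0, "yaw": 5.0, "gripper": 0.3},
    {"dx": 0.0, "dy": 0.0, "dz": 0.01, "yaw": 10.0, "gripper": 0.3},
    {"dx": 0.0, "dy": 0.0, "dz": 0.01, "yaw": 14.0, "gripper": 0.3},
    {"dx": 0.0, "dy": 0.0, "dz": 0.02, "yaw": 18.0, "gripper": 0.3},
    {"dx": 0.0, "dy": 0.0, "dz": 0.02, "yaw": 20.0, "gripper": 0.3}
  ]
}}

```text
clock: 8.68
tcp_pos: [0.4839, 0.0129, 0.1471]
orientation: [1.11, 2.939, 0.002]
contact_force: [-1.9, 4.6, 6.1]
grip_width: 0.0463
gripper_force: 60.7
```

{"api": "send_rows", "payload": {
  "steps": [
    {"dx": 0.0, "dy": 0.0, "dz": 0.0, "yaw": 3.0, "gripper": 0.3},
    {"dx": 0.0, "dy": 0.0, "dz": 0.01, "yaw": 6.0, "gripper": 0.3},
    {"dx": 0.0, "dy": 0.0, "dz": 0.01, "yaw": 8.0, "gripper": 0.3}
  ]
}}

```text
clock: 9.05
tcp_pos: [0.484, 0.0129, 0.147]
orientation: [1.312, 2.854, 0.002]
contact_force: [-1.5, 4.0, 5.4]
grip_width: 0.0465
gripper_force: 60.8
```

```bash
python3 go.py .484 .0115 .148 204
```

```text
t 9.05 tcp [0.484  0.0129 0.147 ] phi 130.6 zdown [ 0.001  0.001 -1.   ] q [ 0.4   0.38 -0.66  2.06  0.32  0.8   0.26] F [-1.5  4.   5.4] M [1.02 0.43 0.05] w 0.0465 gf 60.8
d cm [-0.11 -0.09 -0.1 ] yaw -73.4
```

{"api": "send_rows", "payload": {
  "steps": [
    {"dx": 0.08, "dy": 0.05, "dz": -0.03, "yaw": 3.0, "gripper": 0.3},
    {"dx": 0.08, "dy": 0.05, "dz": -0.03, "yaw": 6.0, "gripper": 0.3},
    {"dx": 0.08, "dy": 0.05, "dz": -0.03, "yaw": 9.0, "gripper": 0.3},
    {"dx": 0.08, "dy": 0.05, "dz": -0.02, "yaw": 12.0, "gripper": 0.3},
    {"dx": 0.08, "dy": 0.05, "dz": -0.02, "yaw": 12.0, "gripper": 0.3}
  ]
}}

```text
clock: 9.68
tcp_pos: [0.4841, 0.0131, 0.1469]
orientation: [1.602, 2.702, 0.002]
contact_force: [0.2, 4.0, 2.7]
grip_width: 0.0464
gripper_force: 61.1
```

```bash
python3 go.py .484 .0115 .148 204
```

```text
t 9.68 tcp [0.4841 0.0131 0.1469] phi 118.7 zdown [ 0.001  0.001 -1.   ] q [ 0.36  0.37 -0.62  2.07  0.29  0.79  0.07] F [0.2 4.  2.7] M [ 0.72 -0.08 -0.11] w 0.0464 gf 61.1
d cm [-0.13 -0.08 -0.11] yaw -85.3
```

{"api": "send_rows", "payload": {
  "steps": [
    {"dx": 0.05, "dy": 0.02, "dz": 0.0, "yaw": 3.0, "gripper": 0.3},
    {"dx": 0.05, "dy": 0.02, "dz": 0.0, "yaw": 6.0, "gripper": 0.3},
    {"dx": 0.05, "dy": 0.02, "dz": 0.01, "yaw": 9.0, "gripper": 0.3},
    {"dx": 0.05, "dy": 0.02, "dz": 0.01, "yaw": 12.0, "gripper": 0.3},
    {"dx": 0.05, "dy": 0.02, "dz": 0.01, "yaw": 12.0, "gripper": 0.3}
  ]
}}

```text
clock: 10.3
tcp_pos: [0.4842, 0.0132, 0.1469]
orientation: [1.875, 2.52, 0.002]
contact_force: [1.1, 2.1, 2.6]
grip_width: 0.0464
gripper_force: 61.1
```

```bash
python3 go.py .484 .0115 .148 204
```

```text
t 10.3 tcp [0.4842 0.0132 0.1469] phi 106.7 zdown [ 0.001  0.    -1.   ] q [ 0.33  0.36 -0.57  2.07  0.27  0.79 -0.12] F [1.1 2.1 2.6] M [ 0.58 -0.37 -0.03] w 0.0464 gf 61.1
d cm [-0.16 -0.07 -0.11] yaw -97.3
```

{"api": "send_rows", "payload": {
  "steps": [
    {"dx": 0.0, "dy": 0.0, "dz": 0.0, "yaw": 3.0, "gripper": 0.3},
    {"dx": 0.0, "dy": 0.0, "dz": 0.0, "yaw": 6.0, "gripper": 0.3},
    {"dx": 0.0, "dy": 0.0, "dz": 0.01, "yaw": 9.0, "gripper": 0.3},
    {"dx": 0.0, "dy": 0.0, "dz": 0.01, "yaw": 12.0, "gripper": 0.3},
    {"dx": 0.0, "dy": 0.0, "dz": 0.01, "yaw": 12.0, "gripper": 0.3}
  ]
}}

```text
clock: 10.92
tcp_pos: [0.4844, 0.0132, 0.1467]
orientation: [2.128, 2.31, 0.002]
contact_force: [3.5, 3.5, -0.3]
grip_width: 0.0466
gripper_force: 61.2
```

```bash
python3 go.py .484 .0115 .148 204
```

```text
t 10.93 tcp [0.4844 0.0132 0.1467] phi 94.7 zdown [ 0.002  0.    -1.   ] q [ 0.29  0.35 -0.53  2.07  0.25  0.78 -0.31] F [ 3.5  3.5 -0.3] M [ 0.62 -0.74 -0.04] w 0.0466 gf 61.2
d cm [-0.17 -0.05 -0.13] yaw -109.3
```

{"api": "send_rows", "payload": {
  "steps": [
    {"dx": 0.08, "dy": 0.08, "dz": 0.0, "yaw": 3.0, "gripper": 0.3},
    {"dx": 0.08, "dy": 0.08, "dz": 0.01, "yaw": 6.0, "gripper": 0.3},
    {"dx": 0.08, "dy": 0.08, "dz": 0.01, "yaw": 9.0, "gripper": 0.3},
    {"dx": 0.08, "dy": 0.08, "dz": 0.02, "yaw": 12.0, "gripper": 0.3},
    {"dx": 0.08, "dy": 0.08, "dz": 0.02, "yaw": 12.0, "gripper": 0.3}
  ]
}}

```text
clock: 11.55
tcp_pos: [0.4846, 0.0133, 0.1465]
orientation: [2.358, 2.075, 0.0]
contact_force: [2.3, -0.6, 3.4]
grip_width: 0.0464
gripper_force: 61.5
```

```bash
python3 go.py .484 .0115 .148 204
```

```text
t 11.55 tcp [0.4846 0.0133 0.1465] phi 82.7 zdown [ 0.001 -0.001 -1.   ] q [ 0.25  0.34 -0.48  2.07  0.23  0.77 -0.5 ] F [ 2.3 -0.6  3.4] M [ 0.01 -0.48 -0.04] w 0.0464 gf 61.5
d cm [-0.19 -0.04 -0.15] yaw -121.3
```

{"api": "send_rows", "payload": {
  "steps": [
    {"dx": 0.0, "dy": 0.03, "dz": 0.0, "yaw": 3.0, "gripper": 0.3},
    {"dx": 0.0, "dy": 0.03, "dz": 0.0, "yaw": 6.0, "gripper": 0.3},
    {"dx": 0.0, "dy": 0.03, "dz": 0.01, "yaw": 9.0, "gripper": 0.3},
    {"dx": 0.0, "dy": 0.03, "dz": 0.01, "yaw": 12.0, "gripper": 0.3},
    {"dx": 0.0, "dy": 0.03, "dz": 0.01, "yaw": 12.0, "gripper": 0.3}
  ]
}}

```text
clock: 12.18
tcp_pos: [0.4848, 0.0133, 0.1464]
orientation: [2.557, 1.822, -0.001]
contact_force: [1.9, -1.3, 3.4]
grip_width: 0.0465
gripper_force: 61.2
```

```bash
python3 go.py .484 .0115 .148 204
```

```text
t 12.18 tcp [0.4848 0.0133 0.1464] phi 70.9 zdown [ 0.001 -0.002 -1.   ] q [ 0.21  0.34 -0.44  2.07  0.21  0.77 -0.68] F [ 1.9 -1.3  3.4] M [-0.37 -0.5   1.52] w 0.0465 gf 61.2
d cm [-0.2  -0.02 -0.16] yaw -133.1
```

{"api": "send_rows", "payload": {
  "steps": [
    {"dx": 0.0, "dy": 0.0, "dz": 0.0, "yaw": 0.0, "gripper": 0.3},
    {"dx": 0.0, "dy": 0.0, "dz": 0.0, "yaw": 0.0, "gripper": 0.3}
  ]
}}

```text
clock: 12.42
tcp_pos: [0.4848, 0.0133, 0.1464]
orientation: [2.561, 1.817, -0.0]
contact_force: [2.6, -2.2, 4.7]
grip_width: 0.0467
gripper_force: 61.3
```

```bash
python3 go.py
```

```text
t 12.43 tcp [0.4848 0.0133 0.1464] phi 70.7 zdown [ 0.001 -0.001 -1.   ] q [ 0.21  0.34 -0.44  2.07  0.2   0.77 -0.69] F [ 2.6 -2.2  4.7] M [-0.67 -0.54  1.64] w 0.0467 gf 61.3
```

{"api": "send_rows", "payload": {
  "steps": [
    {"dx": 0.0, "dy": 0.0, "dz": 0.0, "yaw": -1.0, "gripper": 0.3},
    {"dx": 0.0, "dy": 0.0, "dz": 0.0, "yaw": -1.0, "gripper": 0.3}
  ]
}}

```text
clock: 12.68
tcp_pos: [0.4848, 0.0134, 0.1463]
orientation: [2.548, 1.837, 0.0]
contact_force: [3.1, -3.3, 5.4]
grip_width: 0.046
gripper_force: 61.4
```

```bash
python3 go.py
```

```text
t 12.68 tcp [0.4848 0.0134 0.1463] phi 71.6 zdown [ 0. -0. -1.] q [ 0.22  0.34 -0.44  2.07  0.2   0.77 -0.67] F [ 3.1 -3.3  5.4] M [-0.82 -0.58  1.32] w 0.046 gf 61.4
```

{"api": "send_rows", "payload": {
  "steps": [
    {"dx": 0.0, "dy": 0.0, "dz": 0.0, "yaw": -1.0, "gripper": 0.3},
    {"dx": 0.0, "dy": 0.0, "dz": 0.0, "yaw": -1.0, "gripper": 0.3}
  ]
}}

```text
clock: 12.92
tcp_pos: [0.4848, 0.0134, 0.1463]
orientation: [2.533, 1.858, 0.0]
contact_force: [1.5, -3.2, 5.3]
grip_width: 0.0463
gripper_force: 61.5
```

```bash
python3 go.py
```

```text
t 12.93 tcp [0.4848 0.0134 0.1463] phi 72.5 zdown [ 0. -0. -1.] q [ 0.22  0.34 -0.44  2.07  0.21  0.77 -0.66] F [ 1.5 -3.2  5.3] M [-0.73 -0.6   0.98] w 0.0463 gf 61.5
```

{"api": "send_rows", "payload": {
  "steps": [
    {"dx": 0.0, "dy": 0.0, "dz": -0.03, "yaw": -1.8, "gripper": 0.3},
    {"dx": 0.0, "dy": 0.0, "dz": -0.03, "yaw": -1.8, "gripper": 0.3},
    {"dx": 0.0, "dy": 0.0, "dz": -0.03, "yaw": -1.8, "gripper": 0.3}
  ]
}}

```text
clock: 13.3
tcp_pos: [0.4847, 0.0134, 0.1464]
orientation: [-2.504, -1.897, -0.0]
contact_force: [2.8, -4.2, 3.2]
grip_width: 0.0467
gripper_force: 61.4
```

```bash
python3 go.py .4848 .0134 .1473 165.2
```

```text
t 13.3 tcp [0.4847 0.0134 0.1464] phi 74.3 zdown [ 0.  0. -1.] q [ 0.22  0.34 -0.45  2.07  0.21  0.77 -0.63] F [ 2.8 -4.2  3.2] M [-0.75 -0.77  0.37] w 0.0467 gf 61.4
d cm [ 0.01  0.01 -0.09] yaw -90.9
```

{"api": "send_rows", "payload": {
  "steps": [
    {"dx": 0.0, "dy": 0.0, "dz": -0.01, "yaw": -5.0, "gripper": 0.3},
    {"dx": 0.0, "dy": 0.0, "dz": -0.02, "yaw": -14.0, "gripper": 0.3},
    {"dx": 0.0, "dy": 0.0, "dz": -0.03, "yaw": -23.0, "gripper": 0.3},
    {"dx": 0.0, "dy": 0.0, "dz": -0.04, "yaw": -32.0, "gripper": 0.3},
    {"dx": 0.0, "dy": 0.0, "dz": -0.05, "yaw": -40.0, "gripper": 0.3}
  ]
}}

```text
clock: 13.92
tcp_pos: [0.4841, 0.0133, 0.1468]
orientation: [-1.699, -2.641, 0.001]
contact_force: [2.6, -3.7, 4.7]
grip_width: 0.0462
gripper_force: 61.7
```

{"api": "send_rows", "payload": {
  "steps": [
    {"dx": 0.0, "dy": 0.0, "dz": -0.01, "yaw": -9.0, "gripper": 0.3},
    {"dx": 0.0, "dy": 0.0, "dz": -0.02, "yaw": -18.0, "gripper": 0.3},
    {"dx": 0.0, "dy": 0.0, "dz": -0.03, "yaw": -27.0, "gripper": 0.3},
    {"dx": 0.0, "dy": 0.0, "dz": -0.04, "yaw": -36.0, "gripper": 0.3},
    {"dx": 0.0, "dy": 0.0, "dz": -0.05, "yaw": -42.0, "gripper": 0.3}
  ]
}}

```text
clock: 14.55
tcp_pos: [0.4837, 0.0129, 0.1472]
orientation: [-0.641, -3.073, 0.002]
contact_force: [0.2, -4.3, 4.4]
grip_width: 0.0465
gripper_force: 61.8
```

```bash
python3 go.py .4840 .0130 .1473 165.5
```

```text
t 14.55 tcp [0.4837 0.0129 0.1472] phi 156.4 zdown [-0.002 -0.001 -1.   ] q [ 0.48  0.4  -0.76  2.06  0.38  0.82  0.66] F [ 0.2 -4.3  4.4] M [-1.   -0.11 -0.08] w 0.0465 gf 61.8
d cm [-0.02  0.03 -0.01] yaw -9.1
```

{"api": "send_rows", "payload": {
  "steps": [
    {"dx": 0.0, "dy": 0.0, "dz": -0.01, "yaw": -4.5, "gripper": 0.3},
    {"dx": 0.0, "dy": 0.0, "dz": -0.01, "yaw": -8.0, "gripper": 0.3},
    {"dx": 0.0, "dy": 0.0, "dz": -0.01, "yaw": -9.1, "gripper": 0.3},
    {"dx": 0.0, "dy": 0.0, "dz": -0.01, "yaw": -9.1, "gripper": 0.3}
  ]
}}

```text
clock: 15.05
tcp_pos: [0.4837, 0.0127, 0.1473]
orientation: [-0.401, -3.113, 0.002]
contact_force: [0.6, -6.1, 5.7]
grip_width: 0.0465
gripper_force: 61.9
```

```bash
python3 go.py .4840 .0130 .1473 165.5
python3 - <<'E'
from h import *
from bench import imaging
f=imaging.grab_frame("side");g=imaging.grab_frame("top")
a=cv2.resize(f["color"][180:340,260:420],(400,400));b=cv2.resize(g["color"][110:250,350:490],(400,400))
cv2.imwrite("pics/k3.png",np.hstack([a,b])[:,:,::-1])
E
```

```text
t 15.05 tcp [0.4837 0.0127 0.1473] phi 165.3 zdown [-0.003 -0.001 -1.   ] q [ 0.5   0.41 -0.79  2.06  0.4   0.83  0.79] F [ 0.6 -6.1  5.7] M [-1.05 -0.13 -0.02] w 0.0465 gf 61.9
d cm [-0.03  0.03  0.  ] yaw -0.2
```

View pics/k3.png

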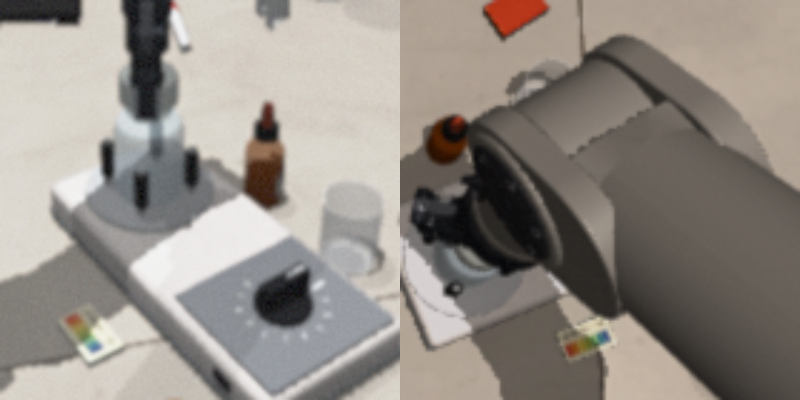

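Run:
```python
from h import *
from bench import imaging
f=imaging.grab_frame("side");P=cloud(f)
k=(f["depth"]>0)&(P[...,2]>.06)&(P[...,2]<.08)&(np.hypot(P[...,0]-.5447,P[...,1]+.1465)<.035)
print(k.sum(),cv2.minAreaRect(P[k][:,:2].astype(np.float32)))
o=ortho(f,.505,.585,-.187,-.107,.072,5000);p=ortho(f,.505,.585,-.187,-.107,.045,5000)
for im in(o,p):
    for a,c in((20.8,(0,0,255)),(28,(255,0,0))):
        d=np.radians(a);ctr=np.array([(-.107+.1465)*5000,(.585-.5447)*5000]);u=np.array([-np.sin(d),-np.cos(d)])
        cv2.line(im,tuple((ctr+u*110).astype(int)),tuple((ctr+u*190).astype(int)),c,1)
cv2.imwrite("pics/k4.png",np.hstack([o,p]))
```

```text
190 ((0.5456274151802063, -0.1480041891336441), (0.042583759874105453, 0.012803414836525917), 18.916580200195312)Traceback (most recent call last):
  File "<stdin>", line 10, in <module>
cv2.error: OpenCV(4.12.0) :-1: error: (-5:Bad argument) in function 'line'
> Overload resolution failed:
>  - Layout of the output array img is incompatible with cv::Mat
>  - Expected Ptr<cv::UMat> for argument 'img'
```

The bar measures about 19°, against an expected 20.8° from the same method that read 1–2° low before. With the stop torque felt as well, the knob is at zero. The picture shows the cap held and the bystanders in place.

```bash
python3 -c "
from bench import workorder
print(workorder.hand_in())"
```

```text
the job is handed in; nothing more can be done
None
```

I turned the speed knob back to its zero stop, screwed the cap down until it bottomed out and backed it off about 90°, and handed the job in at about 15 s with the gripper still holding the cap; I saw nothing else on the worktop move.

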